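# Open the box lid into its stay and put the small tin away

### The job

Lift the lid of the wooden box by its handle, past its balance point, and ease it back until it clicks past the spring ball of the iron stay and its rubber bumper sits against the stay's tab; press only as hard as the click needs, without slamming or straining the bumper. With the lid standing open by itself, put the small tin upright into the box, and leave the other things alone.

Things in the scene. Friction and masses are not known exactly. Their poses are not given: they have to be found in the camera images.
- box: fixed open wooden box, 130 (x) by 220 (y) by 90 mm high outside, walls and floor 8 mm; origin at the centre of its underside, z up, its front (handle side) looks to its own -x. The lid's hinge line runs along its y axis over the rear top edge, at x = +65 mm, z = 90 mm. A fixed iron upright, the stay (160 mm high), stands on its -y side near the hinge; it is not measured
- lid (a joint): angle of the lid about its hinge, rad: 0 shut, growing as it opens, 1.57 upright; beyond about 1.53 it leans back by its own weight. Lid 135 mm from hinge to front edge, 220 mm wide, 10 mm thick, 0.2 to 0.45 kg, loose hinge. Home in the stay it stands anywhere from 1.62 to 2.02: the stay's place varies from start to start, so the click must be felt
- lid_hinge (a point): middle of the hinge line (lower rear edge of the lid when shut); fixed to the lid, so its axes turn with it; at angle 0 they are those of the box
- lid_bar (a point): middle of the handle bar: round steel, 9 mm diameter, parallel to the hinge line, straight for 68 mm, on two arms 40 mm in front of the lid's front edge (gap about 35 mm); 175 mm from the hinge line, 5 mm above the lid's lower face. Held from above between two fingers it can turn in them as the lid swings. Axes turn with the lid
- lid_peg (a point): middle of a steel peg (4 mm thick, 34 mm long) on the lid's -y side edge, 60 mm from the hinge line. Swinging back it meets the stay's spring ball (8 mm wide) 5 mm before the ball's middle; getting past takes 3 to 9 N at the handle bar, square to the lid; then the force drops as it snaps to 2 mm past the ball's middle, where the bumper meets the stay's tab and the force rises again
- bumper: rubber bumper, a bar of 12 mm diameter and 22 mm long on the lid's top (rear when open) face near its -y edge, 60 mm from the hinge line; it meets the stay's tab when the lid is home, and the ball then keeps it pressed there. Origin and axes are those of lid_hinge. It bears 40 N: by the leverage about 12 N at the handle bar
- tin_spice: the small round tin, 49 mm in diameter, 72 mm high, 80 g; origin at the centre of its underside, z up. It stands to the left or the right of the box
- tin_powder: the larger round tin, 64 mm in diameter, 105 mm high, bystander; origin at the centre of its underside
- candle_holder: candle stub on a tin saucer, 88x109x63 mm, bystander; origin under its middle
- jar_low_a: empty glass jar, 68 mm in diameter, 120 mm high, bystander; origin at the centre of its underside
- matchbox: matchbox lying flat, 36x56x16 mm, bystander; origin at the centre of its underside
Things that resemble listed ones, but are neither listed nor needed, are in the scene too. There is more than one size of the tin_spice; the one meant has the size given above.

How it is judged:
By the outcome, as a careful person would: the job done as asked, in the order asked, and still so for the second after the job is handed in, with the robot touching nothing.
It also fails if it takes over 72 s, if anything falls off the work surface, if the arm or the gripper's body presses on something with over 40 N, if the wrist force passes 120 N, or if a joint passes its speed limit or range.

### The arm

A 7-joint arm with a two-finger parallel gripper is mounted at the origin on a cart in front of the work surface, level with it; the furniture and walls round the work are solid. World frame = base frame: x ahead of the robot, y to its left, z up, the work surface at z = 0. Lengths are in m, angles in degrees, forces in N, time in s.
With the tool pointing down it reaches from about 0.425 to 0.875 m from the base axis. Payload 4.7 kg.
Tool frame: the origin (TCP) lies at the very end of the fingers, on their centre line; the grasp point (between the pads) lies 19 mm behind it; y points along the fingers, z is the direction in which the jaws open and shut, and the axes are right-handed (so a half turn about y gives the same grasp; the last joint's range is limited). The gripper opens to 87 mm and grips with 3 to 60 N. Pads are 19 mm wide; open, the fingers measure 117 mm over their backs; the gripper's body (75 mm by 190 mm) begins 51 mm behind the grasp point.
Start: joints at [72.542, 18.392, -4.016, 83.108, 1.295, 78.541, -3.26], TCP at [0.204, -0.617, 0.223] pointing down, gripper open.
Joint ranges: [-163.93, 163.93], [-17.29, 119.83], [-79.2, 71.16], [3.27, 140.29], [-89.18, 269.18], [5.43, 117.66], [-154.24, 154.24]. Speed limits (degrees/s): [147.25, 147.25, 180, 180, 180, 180, 180].

### API

Orientations are given as [roll, pitch, yaw] about the fixed x, y, z axes, in that order (R = Rz(yaw) Ry(pitch) Rx(roll)).
In Python, from cell import env gives the robot as it stands.
- The arm moves only by the shell command python3 -m pendant 'ROWS' [FORCE]. ROWS is JSON, one flat list of numbers, 7 for each row, row after row: the shift along the world's x, y, z in units of 40 mm (1.0 is 40 mm), then the turn, a rotation vector about the world's x, y, z in units of 10 degrees (1.0 is 10 degrees), then the finger opening in mm, from 0 to 87. In form: [x, y, z, wx, wy, wz, jaw, x, y, z, wx, wy, wz, jaw, ...]. A call has 1 to 10 rows; each row shifts and turns the commanded pose from where the row before left it; what a row does not reach is not made up. A row lasts 1/8 s, in which the tool goes at most 62.5 mm and 10.7 degrees, less where a joint would pass 70% of its speed; a pose out of reach is approached as far as the arm can. A call is refused whole if a number of a shift passes 1 or a number of a turn 1, either way. A call with a gripper value outside its range is refused whole. The fingers move at their own pace and stop on an object; FORCE is the grip in N (left out, the last holds). Time passes only in rows, so rows that do not move let the fingers close. It gives the time, the measured TCP pose, the force and the opening at its end, in the units of the state.
- env.get_obs(): the state, without advancing time (a new reading comes with each control period).
- env.read_camera(name): name is "scene" or "top" or "wrist"; returns a dict with "image" (420x560x3 uint8, red, green, blue), "fx", "fy", "cx", "cy" (pixels), "k1" (the pictures are not rectified: a ray, as slopes to the right and down, at radius r is drawn at 1 + k1 r^2 times it, then the intrinsics apply), "cam_to_world" (4x4, takes a point from camera to world coordinates). Camera axes: x right, y up, looking along -z (the intrinsics and any distortion apply to the point x, -y, -z); pixel columns grow to the right and rows downward; lengths in m; the calibration is good to about 2 mm. A picture is of the moment at which its call begins. There is no depth.
- env.sign_off(): hands the job in, once; it reports no verdict.
The state is a dict: "time_s": time; "qpos": joint angles; "joint_velocities": joint speeds; "effort": joint torques, N m; "tool_pos": TCP position; "tool_rot": TCP orientation; "force": force on the tool from outside, world axes, zero at the start; "wrist_torque": the same for the moment, N m; "grip_width": finger opening in m.
Only numpy, scipy, OpenCV 4.12 (cv2) and the standard library are available. Lean on these libraries where they do the work, as an engineer would, in place of code of your own. Each camera call takes 0.05 s, during which the arm holds its last target.

## Working session

There is one attempt and no reset: what is moved stays moved. The work goes in short steps, Python scripts to look and compute and a shell command to move; the robot and the scene stay as the last step left them, time stands still between calls to the robot, and variables do not carry over. Pictures are saved under pics/ and viewed, and the job is handed in when it is done.

```bash
ls; mkdir -p pics
cat > h.py <<'E'
import numpy as np, cv2
from cell import env
def snap(n,f):
    c=env.read_camera(n); cv2.imwrite('pics/'+f,c['image'][:,:,::-1]); 
    np.savez('pics/'+f+'.npz',**{k:np.array(c[k]) for k in c}); return c
def load(f): return dict(np.load('pics/'+f+'.npz'))
def ray(c,u,v):
    x=(u-c['cx'])/c['fx'];y=(v-c['cy'])/c['fy']
    k=float(c['k1']); rd=np.hypot(x,y); r=rd
    for _ in range(30): r=rd/(1+k*r*r)
    s=r/rd if rd>0 else 1
    d=np.array([x*s,-y*s,-1.]); M=c['cam_to_world']
    return M[:3,3],M[:3,:3]@d
def atz(c,u,v,z):
    o,d=ray(c,u,v); return o+d*(z-o[2])/d[2]
def proj(c,p):
    M=c['cam_to_world']; q=M[:3,:3].T@(np.array(p)-M[:3,3])
    x=q[0]/-q[2];y=-q[1]/-q[2];s=1+float(c['k1'])*(x*x+y*y)
    return float(c['cx']+c['fx']*x*s),float(c['cy']+c['fy']*y*s)
def tri(c1,p1,c2,p2):
    o1,d1=ray(c1,*p1);o2,d2=ray(c2,*p2)
    A=np.stack([d1,-d2],1);t=np.linalg.lstsq(A,o2-o1,rcond=None)[0]
    a=o1+d1*t[0];b=o2+d2*t[1];return (a+b)/2,np.linalg.norm(a-b)
def crop(f,x0,y0,x1,y1,s,out):
    im=cv2.imread('pics/'+f)[y0:y1,x0:x1]; cv2.imwrite('pics/'+out,cv2.resize(im,None,fx=s,fy=s,interpolation=cv2.INTER_CUBIC))
E
python3 - <<'E'
from h import *
for n in ['scene','top','wrist']: c=snap(n,n+'0.png'); print(n,c['cam_to_world'][:3,3].round(3),(-c['cam_to_world'][:3,2]).round(2),c['fx'],c['k1'])
o=env.get_obs(); print(o)
E
```

```text
pics
scene [-0.471  0.649  1.073] [ 0.67 -0.33 -0.66] 392.17494300976205 -0.08071173380631495
top [0.223 0.139 1.768] [ 0.17  0.01 -0.98] 510.91810848827237 0.05591476650617227
wrist [ 0.281 -0.591  0.384] [-0.28 -0.09 -0.95] 375.19710765617106 0.013390673117093549
{'time_s': 0.15, 'qpos': array([72.54423229, 18.42740034, -4.01517634, 83.15790542,  1.29422006,
       78.54298663, -3.26020621]), 'joint_velocities': array([-0.00111014, -0.15605381,  0.03737573, -0.15898213,  0.06956772,
        0.02138787, -0.0161495 ]), 'effort': array([-2.79887245e-04, -4.91795540e+01, -4.04604468e-01, -3.12874174e+01,
       -6.38562161e-02,  4.05202748e-02,  1.25034176e-04]), 'tool_pos': array([ 0.20352609, -0.61686858,  0.22174255]), 'tool_rot': array([-9.00831189e+01, -4.51324107e-03, -1.61735555e+02]), 'force': array([ 0.04078912, -0.56019305, -0.21357323]), 'wrist_torque': array([ 0.0267257 ,  0.02481119, -0.02888528]), 'grip_width': 0.08693950133467812}
```

View pics/scene0.png

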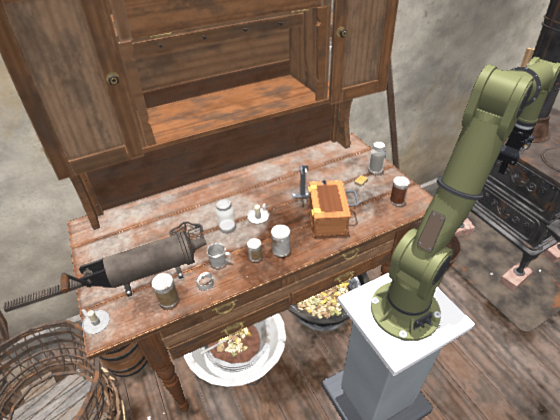

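View pics/top0.png

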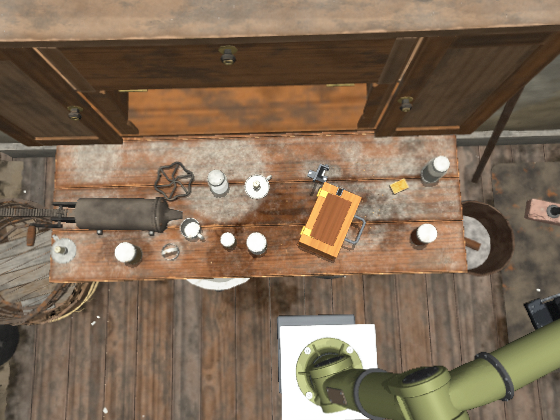

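View pics/wrist0.png

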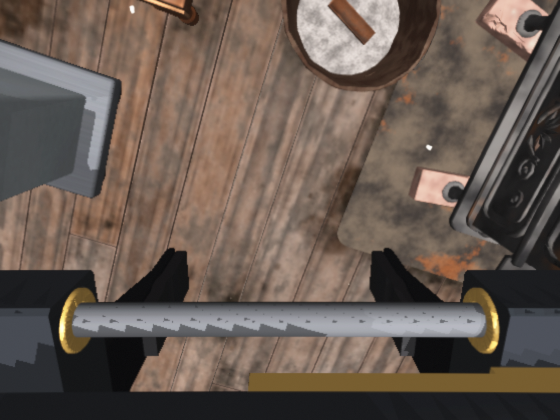

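Run:
```python
from h import *
crop('top0.png',200,140,480,290,2.8,'a.png'); crop('scene0.png',180,130,430,280,3.1,'b.png')
c=load('top0.png')
for n,u,v in [('spice?',228,241),('big',257,243),('dark right',427,236),('jar',435,170),('125',125,253)]: print(n,atz(c,u,v,.08).round(3))
```

```text
spice? [0.431 0.323 0.08 ]
big [0.422 0.226 0.08 ]
dark right [ 0.431 -0.335  0.08 ]
jar [ 0.654 -0.379  0.08 ]
125 [0.401 0.663 0.08 ]
```

View pics/a.png

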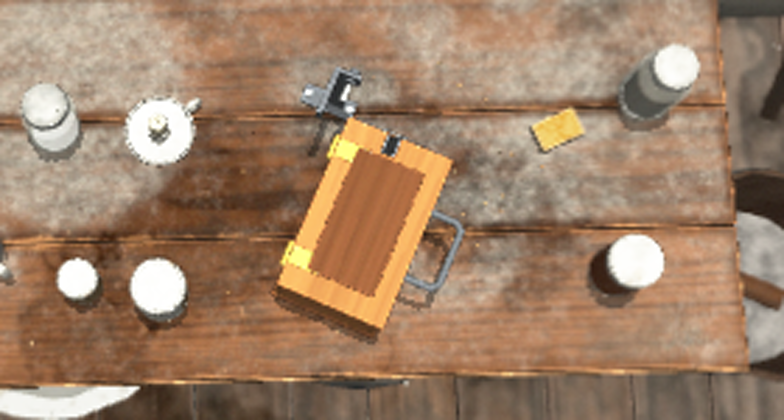

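View pics/b.png

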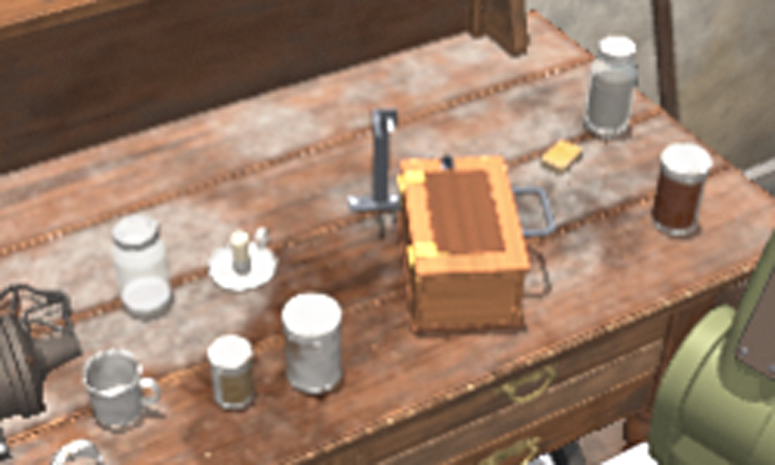

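Run:
```python
from h import *
crop('top0.png',290,155,380,270,5,'a2.png'); crop('scene0.png',285,155,375,245,6,'b2.png');crop('top0.png',205,220,285,270,7,'a3.png')
```

```text
(no output)
```

View pics/a2.png

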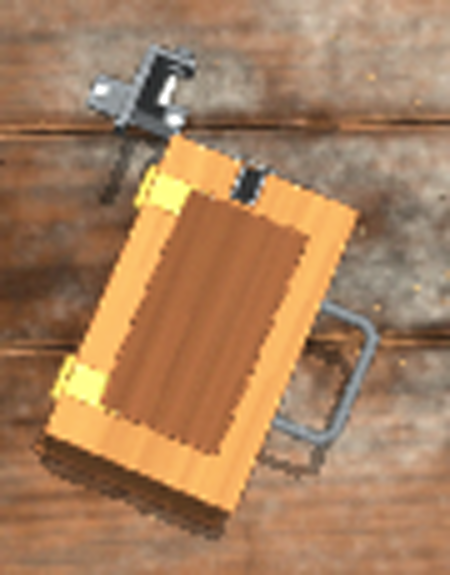

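View pics/b2.png

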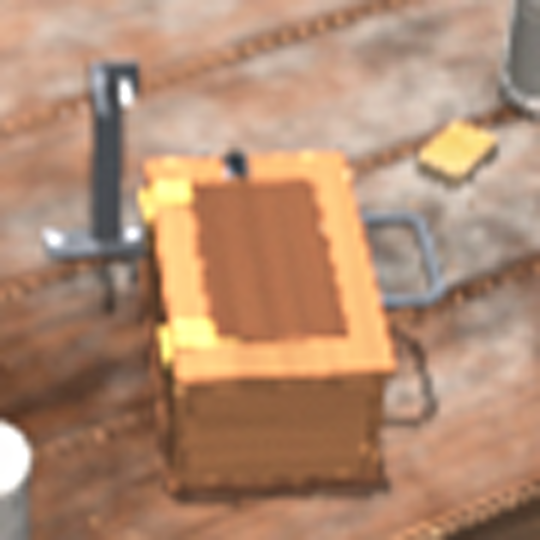

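View pics/a3.png

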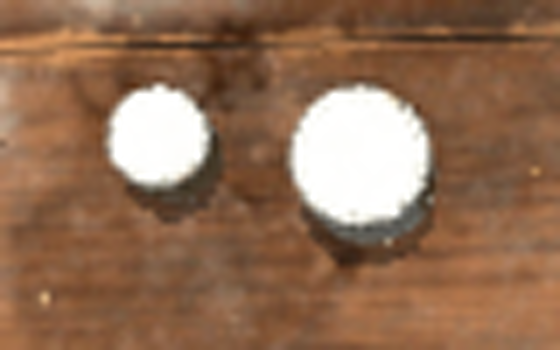

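Run:
```python
from h import *
from scipy.optimize import least_squares
c=load('top0.png');s=load('scene0.png')
T=[(324,181.6),(361.4,197),(336.6,257.4),(299.4,241.4)]
a2=[tuple(np.array(p)/6+[285,155]) for p in [(145,158),(350,153),(397,371),(175,380)]]
P=[atz(c,*p,.1) for p in T]
for i in range(4): print(P[i].round(4),np.linalg.norm(P[i]-P[i-1]).round(4), tri(c,T[i],s,a2[i]))
L=np.array([[65,-110,100],[-70,-110,100],[-70,110,100],[65,110,100]])/1000
def W(q,l):
    R=np.array([[np.cos(q[2]),-np.sin(q[2]),0],[np.sin(q[2]),np.cos(q[2]),0],[0,0,1]]);return l@R.T+[q[0],q[1],0]
def res(q):
    r=[]
    for i,w in enumerate(W(q,L)): r+=list(np.array(proj(c,w))-T[i])+list(np.array(proj(s,w))-a2[i])
    return r
f=least_squares(res,[.48,.06,1.2]);print(f.x,np.degrees(f.x[2]));print(np.round(f.fun,1).reshape(-1,4))
q=f.x; np.save('box.npy',q)
for n,l in [('hinge',[65,0,90]),('bar',[-110,0,95]),('barA',[-110,-34,95]),('barB',[-110,34,95])]:
    w=W(q,np.array(l)/1000.);print(n,w.round(4),np.round(proj(c,w),1),np.round(proj(s,w),1))
# tin
u,v=205+160/7,220+136/7
t=atz(c,u,v,.072);print('tin',t,'diam',[np.linalg.norm(atz(c,u-d/2,v,.072)-atz(c,u+d/2,v,.072)) for d in(104/7,)])
print(proj(s,t),proj(s,t-[0,0,.072]))
print('powder',atz(c,205+361/7,220+154/7,.105), 20/511*1.66)
```

```text
[ 0.62   -0.0026  0.1   ] 0.2177 (array([ 0.61940141, -0.00208265,  0.10316094]), np.float64(0.0006502609290383475))
[ 0.5639 -0.1243  0.1   ] 0.134 (array([ 0.56228222, -0.12649531,  0.09981857]), np.float64(0.005476935082759639))
[ 0.3656 -0.0331  0.1   ] 0.2182 (array([ 0.36597027, -0.033251  ,  0.09745581]), np.float64(0.00038387345877458046))
[0.4212 0.0861 0.1   ] 0.1315 (array([0.42281374, 0.08804451, 0.09781891]), np.float64(0.004899943642048501))
[ 0.49370581 -0.01605941  1.13392685] 64.96922273189669
[[ 0.3 -0.3  0.2  0.3]
 [ 0.5  0.  -1.  -0.2]
 [-0.   0.4  0.3 -0.2]
 [-1.  -0.1  0.5 -0. ]]
hinge [0.5212 0.0428 0.09  ] [311.3 211.6] [311.9 200.9]
bar [ 0.4472 -0.1157  0.095 ] [360.5 232.1] [356.8 198. ]
barA [ 0.478  -0.1301  0.095 ] [364.3 222.8] [355.2 192.5]
barB [ 0.4164 -0.1013  0.095 ] [356.6 241.5] [358.4 203.7]
tin [0.43759482 0.32393979 0.072     ] diam [np.float64(0.04968476888118464)]
(254.7725866788682, 243.20028921112626) (256.25105598553677, 256.84688516901656)
powder [0.42237751 0.22637279 0.105     ] 0.06497064579256359
```

```bash
python3 -m pendant '[0.43,0.9,0,0,0,1,26, 0.43,0.9,0,0,0,1,26, 0.43,0.9,0,0,0,1,26, 0.43,0.9,0,0,0,1,26, 0.43,0.9,0,0,0,1,26, 0.43,0.9,0,0,0,1,26, 0.43,0.9,0,0,0,1,26, 0.43,0.9,0,0,0,1,26]'
```

```text
time_s: 1.15
tool_pos: [0.3416, -0.3279, 0.2224]
tool_rot: [-90.0, 0.0, -81.4]
force: [0.9, -1.1, 0.7]
grip_width: 0.027
```

```bash
python3 -m pendant '[0.44,0.885,0,0,0,0.94,26, 0.44,0.885,0,0,0,0.94,26, 0.44,0.885,0,0,0,0.94,26, 0.44,0.885,0,0,0,0.94,26, 0.44,0.885,-0.5,0,0,0.94,26, 0.44,0.885,-0.5,0,0,0.94,26,0,0,-0.2,0,0,0,26]'
python3 - <<'E'
from h import *
snap('wrist','w1.png');snap('top','t1.png');crop('top','x',0,0,0,0,'x') if 0 else None
o=env.get_obs();print(o['qpos'].round(1),o['tool_pos'].round(4),o['tool_rot'].round(2))
crop('t1.png',290,155,380,270,5,'t1c.png')
E
```

```text
time_s: 2.02
tool_pos: [0.4473, -0.1133, 0.1735]
tool_rot: [-89.9, 0.1, -25.0]
force: [0.2, -1.7, -0.5]
grip_width: 0.0261
[ 47.6  -1.8 -35.2 111.4  -1.1  70.2  77.4] [ 0.446  -0.1169  0.1736] [-90.03   0.12 -25.34]
```

View pics/w1.png

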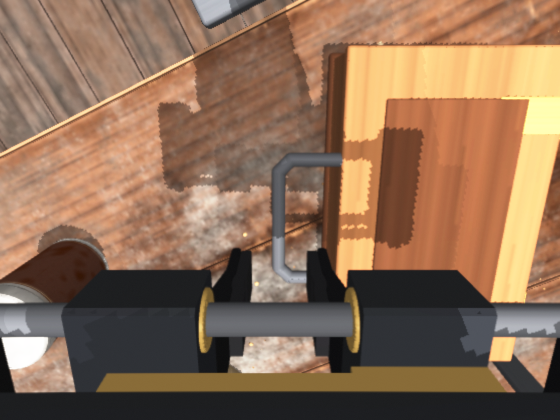

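View pics/t1c.png

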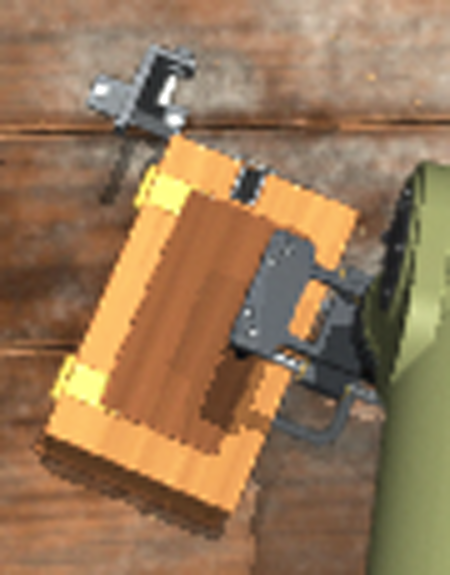

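Run:
```python
from h import *
c=load('w1.png'); q=np.load('box.npy'); th=q[2]
R=np.array([[np.cos(th),-np.sin(th),0],[np.sin(th),np.cos(th),0],[0,0,1]])
for l in [[-.11,-.034,.095],[-.11,0,.095],[-.11,.034,.095],[-.07,.11,.1],[-.07,.034,.095]]: print(l,np.round(proj(c,R@l+[q[0],q[1],0]),1))
print(atz(c,279.5,215,.095))
```

```text
[-0.11, -0.034, 0.095] [275.4 264.3]
[-0.11, 0, 0.095] [275.3 218.7]
[-0.11, 0.034, 0.095] [275.2 169.4]
[-0.07, 0.11, 0.1] [344.   41.5]
[-0.07, 0.034, 0.095] [336.6 169.4]
[ 0.44596151 -0.1120125   0.095     ]
```

```bash
python3 -m pendant '[0,0,-0.8,0,0,0,26, 0,0,-0.8,0,0,0,26, 0,0,-0.6,0,0,0,26, 0,0,-0.24,0,0,0,26, 0,0,0,0,0,0,26]'
python3 -c "
from h import *
o=env.get_obs();print(o['force'],o['tool_pos'])"
```

```text
time_s: 2.75
tool_pos: [0.4467, -0.1177, 0.0771]
tool_rot: [-90.0, 0.0, -25.4]
force: [1.3, 0.4, -0.5]
grip_width: 0.0259
[ 1.25770087  0.40150571 -0.47135584] [ 0.4466916  -0.11765003  0.07710168]
```

```bash
python3 -m pendant '[0,0,0,0,0,0,0, 0,0,0,0,0,0,0, 0,0,0,0,0,0,0, 0,0,0,0,0,0,0]' 20
python3 - <<'E'
from h import *
snap('wrist','w2.png')
o=env.get_obs();print(o['force'],o['tool_pos'])
E
```

```text
time_s: 3.25
tool_pos: [0.449, -0.1146, 0.078]
tool_rot: [-89.8, -0.2, -25.2]
force: [2.2, 6.2, 0.7]
grip_width: 0.0081
[3.62056212 5.2740256  0.10815134] [ 0.44897753 -0.11458283  0.07801705]
```

View pics/w2.png

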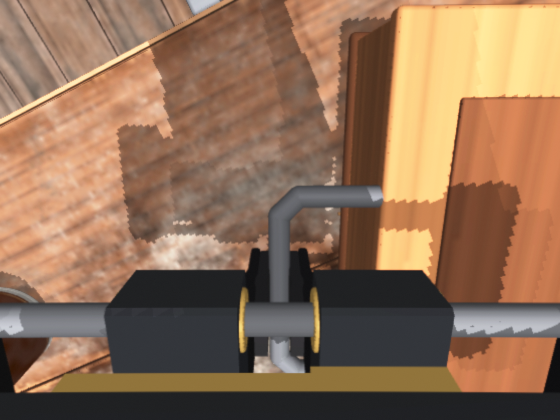

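Run:
```python
import numpy as np
R=.17507; xb=np.array([np.cos(1.1339),np.sin(1.1339)])
def P(t): 
    p=t+.0286; return np.r_[-R*np.cos(p)*xb,R*np.sin(p)]
ts=[0,.08,.2,.34,.48,.62,.76,.9,1.04,1.18,1.3,1.40,1.48,1.54,1.6,1.7,1.8,1.9,2.0]
for a,b in zip(ts,ts[1:]): print(b,((P(b)-P(a))/.04).round(3))
print(P(1.48)-P(0));
```

```text
0.08 [0.01  0.022 0.349]
0.2 [0.037 0.08  0.517]
0.34 [0.076 0.163 0.585]
0.48 [0.11  0.236 0.554]
0.62 [0.142 0.303 0.513]
0.76 [0.171 0.365 0.461]
0.9 [0.196 0.42  0.4  ]
1.04 [0.218 0.466 0.332]
1.18 [0.235 0.504 0.256]
1.3 [0.212 0.454 0.156]
1.4 [0.182 0.389 0.084]
1.48 [0.147 0.316 0.036]
1.54 [0.111 0.238 0.008]
1.6 [ 0.111  0.238 -0.007]
1.7 [ 0.184  0.394 -0.047]
1.8 [ 0.181  0.388 -0.09 ]
1.9 [ 0.176  0.378 -0.133]
2.0 [ 0.17   0.364 -0.174]
[0.0694426  0.14870111 0.16972517]
```

```bash
python3 -m pendant '[0.035,0.07,0,0,0,0,0, 0.01,0.022,0.349,0,0,0,0, 0.037,0.08,0.517,0,0,0,0, 0.076,0.163,0.585,0,0,0,0, 0.11,0.236,0.554,0,0,0,0, 0.142,0.303,0.513,0,0,0,0, 0,0,0,0,0,0,0]'
python3 - <<'E'
from h import *
o=env.get_obs();print(o['force'],o['tool_pos'],o['qpos'].round(0))
E
```

```text
time_s: 4.18
tool_pos: [0.4636, -0.0832, 0.1801]
tool_rot: [-90.2, -0.2, -25.3]
force: [-0.6, -5.4, 1.4]
grip_width: 0.0086
[-0.55434069 -5.35704644  1.37068669] [ 0.46362537 -0.0831917   0.18006475] [ 45.  -1. -38. 110.  -0.  71.  72.]
```

```bash
python3 -m pendant '[0.155,0.33,0.461,0,0,0,0, 0.186,0.4,0.4,0,0,0,0, 0.218,0.466,0.332,0,0,0,0, 0.235,0.504,0.256,0,0,0,0, 0.212,0.454,0.156,0,0,0,0, 0,0,0,0,0,0,0]'
python3 - <<'E'
from h import *
o=env.get_obs();print(o['force'],o['tool_pos'],o['qpos'].round(0))
snap('scene','s3.png');crop('s3.png',260,100,400,240,4,'s3c.png')
E
```

```text
time_s: 4.92
tool_pos: [0.505, 0.0053, 0.2444]
tool_rot: [-89.9, -0.2, -25.2]
force: [-1.4, -3.5, 9.4]
grip_width: 0.0081
[-1.39132769 -3.50049119  9.37973676] [0.50499202 0.00526059 0.24439163] [ 39.   2. -43. 100.   1.  78.  60.]
```

View pics/s3c.png

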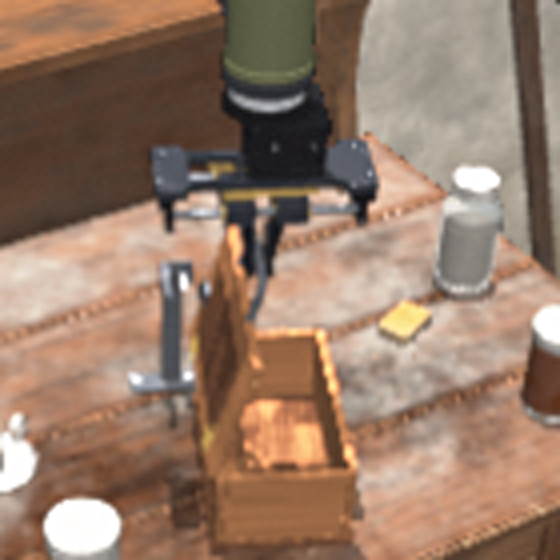

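```bash
python3 -m pendant '[0.182,0.389,0.14,0,0,0,0, 0.147,0.316,0.036,0,0,0,0, 0.111,0.238,0.008,0,0,0,0, 0,0,0,0,0,0,0, 0,0,0,0,0,0,0]'
python3 - <<'E'
from h import *
o=env.get_obs();print(o['force'],o['tool_pos'],o['qpos'].round(0))
snap('wrist','w4.png');snap('top','t4.png');crop('t4.png',270,155,390,270,5,'t4c.png');
snap('scene','s4.png');crop('s4.png',270,120,370,220,6,'s4c.png')
E
```

```text
time_s: 5.6
tool_pos: [0.5219, 0.042, 0.2496]
tool_rot: [-90.0, -0.1, -25.3]
force: [4.6, -2.2, 3.4]
grip_width: 0.008
[ 4.62316999 -2.22083456  3.41225957] [0.52191469 0.04197522 0.24962921] [ 36.   5. -46.  97.   4.  79.  54.]
```

View pics/s4c.png

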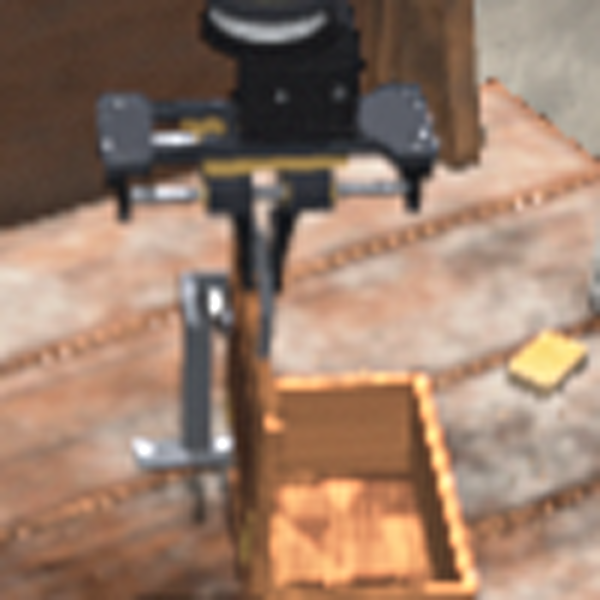

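View pics/w4.png

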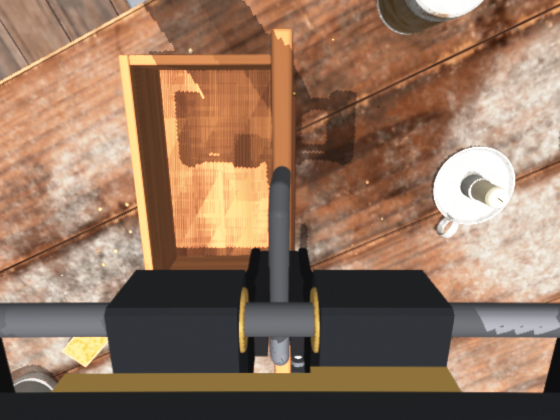

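```bash
cat > f.py <<'E'
from h import *
o=env.get_obs();F=o['force'];p=o['tool_pos'];xb=np.array([.423,.906])
print('t',o['time_s'],'Fu %.2f Fz %.2f'%(xb@F[:2],F[2]),'u %.2f z %.2f mm'%(1000*(xb@(p[:2]-[.523,.044])),1000*p[2]))
E
python3 -m pendant '[0.032,0.068,0,0,0,0,0,0.032,0.068,0,0,0,0,0,0,0,0,0,0,0,0]' >/dev/null;python3 f.py
python3 -m pendant '[0.032,0.068,0,0,0,0,0,0.032,0.068,0,0,0,0,0,0,0,0,0,0,0,0]' >/dev/null;python3 f.py
```

```text
t 6.125 Fu -1.02 Fz 3.37 u 3.55 z 249.56 mm
t 6.5 Fu 0.03 Fz 2.52 u 9.38 z 249.25 mm
```

```bash
python3 -m pendant '[0.032,0.068,-0.004,0,0,0,0,0.032,0.068,-0.004,0,0,0,0,0,0,0,0,0,0,0]' >/dev/null;python3 f.py
python3 -m pendant '[0.032,0.068,-0.006,0,0,0,0,0,0,0,0,0,0,0]' >/dev/null;python3 f.py
```

```text
t 6.875 Fu 0.36 Fz 0.92 u 15.38 z 248.79 mm
t 7.125 Fu -0.40 Fz 2.13 u 17.80 z 248.47 mm
```

Run:
```python
from h import *
snap('scene','s5.png');crop('s5.png',270,130,350,210,7,'s5c.png')
```

```text
(no output)
```

View pics/s5c.png

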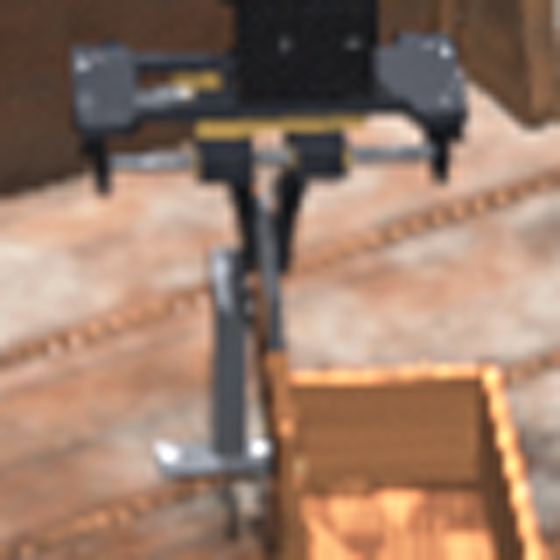

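```bash
for i in 1; do python3 -m pendant '[0.032,0.068,-0.008,0,0,0,0,0,0,0,0,0,0,0]' >/dev/null;python3 f.py; done
python3 -m pendant '[0.032,0.068,-0.010,0,0,0,0,0,0,0,0,0,0,0]' >/dev/null;python3 f.py
python3 -m pendant '[0.032,0.068,-0.010,0,0,0,0,0,0,0,0,0,0,0]' >/dev/null;python3 f.py
```

```text
t 7.425 Fu -3.35 Fz 4.19 u 19.87 z 248.28 mm
t 7.675 Fu -5.03 Fz 3.62 u 22.33 z 247.91 mm
t 7.925 Fu -2.61 Fz 1.96 u 25.91 z 247.36 mm
```

```bash
python3 -m pendant '[0.021,0.045,-0.006,0,0,0,0,0,0,0,0,0,0,0]' >/dev/null;python3 f.py
python3 -m pendant '[0.021,0.045,-0.006,0,0,0,0,0,0,0,0,0,0,0]' >/dev/null;python3 f.py
```

```text
t 8.175 Fu -3.10 Fz 2.43 u 28.00 z 247.11 mm
t 8.425 Fu -1.41 Fz 0.71 u 30.58 z 246.73 mm
```

```bash
python3 -m pendant '[0.021,0.045,-0.006,0,0,0,0,0,0,0,0,0,0,0]' >/dev/null;python3 f.py
python3 -m pendant '[0.021,0.045,-0.007,0,0,0,0,0,0,0,0,0,0,0]' >/dev/null;python3 f.py
```

```text
t 8.675 Fu 0.56 Fz -1.23 u 33.02 z 246.31 mm
t 8.925 Fu 1.66 Fz -1.03 u 35.09 z 245.93 mm
```

```bash
python3 -m pendant '[0.016,0.034,-0.006,0,0,0,0,0,0,0,0,0,0,0]' >/dev/null;python3 f.py
python3 -m pendant '[0.016,0.034,-0.006,0,0,0,0,0,0,0,0,0,0,0]' >/dev/null;python3 f.py
```

```text
t 9.175 Fu -0.01 Fz 0.34 u 36.07 z 245.69 mm
t 9.425 Fu -2.41 Fz 0.80 u 36.91 z 245.54 mm
```

```bash
python3 -m pendant '[0.008,0.017,0,0,0,0,0,0,0,0,0,0,0,0]' >/dev/null;python3 f.py
python3 -m pendant '[0,0,0,0,0,0,0,0,0,0,0,0,0,0]' >/dev/null;python3 f.py
python3 - <<'E'
from h import *
snap('scene','s6.png');crop('s6.png',270,130,350,210,7,'s6c.png')
E
```

```text
t 9.675 Fu -1.18 Fz 0.22 u 37.63 z 245.41 mm
t 9.925 Fu -1.59 Fz 0.01 u 37.74 z 245.40 mm
```

View pics/s6c.png

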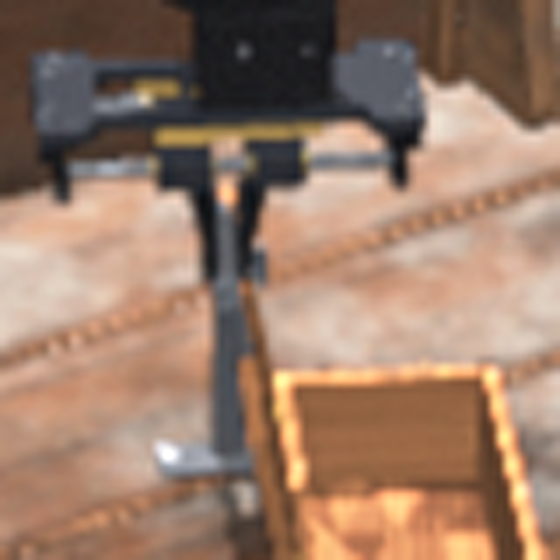

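```bash
python3 -m pendant '[0.01,0.022,-0.003,0,0,0,0,0,0,0,0,0,0,0]' >/dev/null;python3 f.py
python3 -m pendant '[0.01,0.022,-0.003,0,0,0,0,0,0,0,0,0,0,0]' >/dev/null;python3 f.py
```

```text
t 10.225 Fu -2.59 Fz 1.20 u 38.31 z 245.32 mm
t 10.475 Fu -3.39 Fz 1.61 u 38.85 z 245.15 mm
```

```bash
python3 -m pendant '[-0.016,-0.034,0,0,0,0,0, 0,0,0,0,0,0,0]' ;python3 f.py
python3 -m pendant '[0,0,0,0,0,0,14, 0,0,0,0,0,0,14, 0,0,0,0,0,0,30, 0,0,0,0,0,0,30]';python3 f.py
python3 - <<'E'
from h import *
snap('wrist','w7.png');snap('scene','s7.png');crop('s7.png',270,130,350,210,7,'s7c.png')
E
```

```text
time_s: 10.72
tool_pos: [0.5388, 0.0788, 0.2453]
tool_rot: [-90.1, 0.0, -25.4]
force: [3.5, -4.3, 1.1]
grip_width: 0.0082
t 10.725 Fu -2.43 Fz 1.14 u 38.15 z 245.30 mm
time_s: 11.22
tool_pos: [0.5387, 0.0807, 0.2457]
tool_rot: [-90.0, 0.0, -25.3]
force: [-0.3, 0.2, -0.7]
grip_width: 0.0258
t 11.225 Fu 0.08 Fz -0.69 u 39.85 z 245.68 mm
```

View pics/s7c.png

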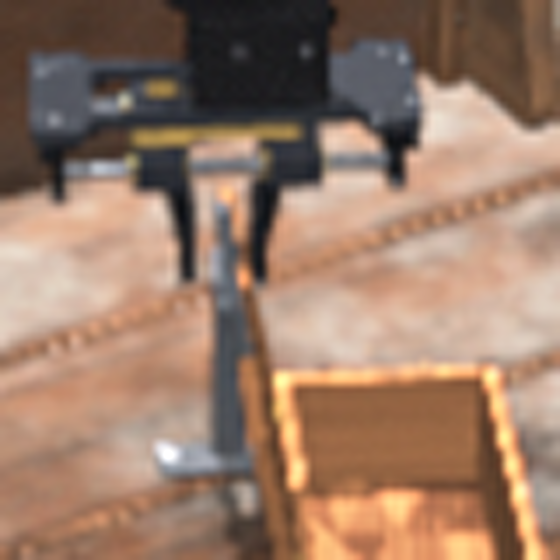

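View pics/w7.png

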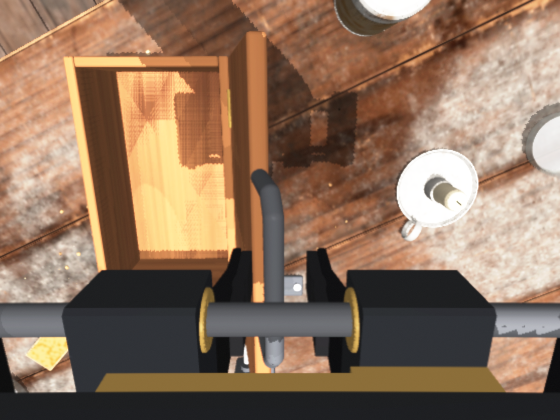

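```bash
python3 -m pendant '[0,0,0.4,0,0,0,30, 0,0,0.8,0,0,0,30, -0.316,0.76,0.3,0,0,0.94,60, -0.316,0.76,0,0,0,0.94,75, -0.316,0.76,0,0,0,0.94,75, -0.316,0.76,-0.2,0,0,0.94,75, -0.316,0.76,-0.5,0,0,0.94,75, -0.316,0.76,-0.5,0,0,0.94,75,-0.316,0.76,-0.5,0,0,0.94,75,-0.316,0.76,-0.5,0,0,0.94,75]'
python3 -m pendant '[0,0,0,0,0,0,75]'
python3 - <<'E'
from h import *
snap('wrist','w8.png');snap('top','t8.png');crop('t8.png',200,140,400,270,4,'t8c.png')
c=load('w8.png')
print([np.round(proj(c,p),1) for p in ([.4376,.324,.072],[.4376,.324,.0])],env.get_obs()['qpos'].round(0))
E
```

```text
time_s: 12.58
tool_pos: [0.4381, 0.3244, 0.2186]
tool_rot: [-90.1, -0.1, 50.1]
force: [0.4, -0.2, 1.0]
grip_width: 0.0745
time_s: 12.7
tool_pos: [0.4356, 0.3258, 0.2178]
tool_rot: [-89.9, 0.0, 50.2]
force: [-0.4, 0.5, -0.1]
grip_width: 0.0754
[array([274.4, 190.6]), array([275. , 172.7])] [ 17.  14. -64.  97.  13.  77.  91.]
```

View pics/w8.png

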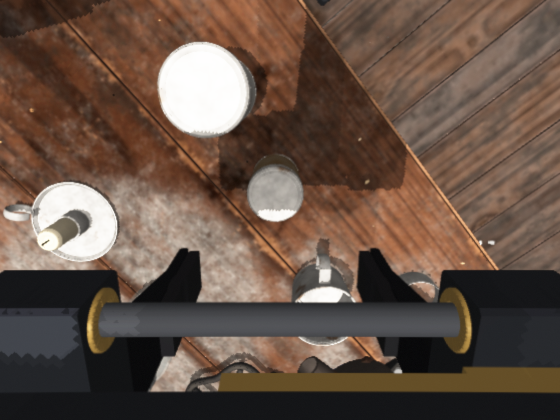

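View pics/t8c.png

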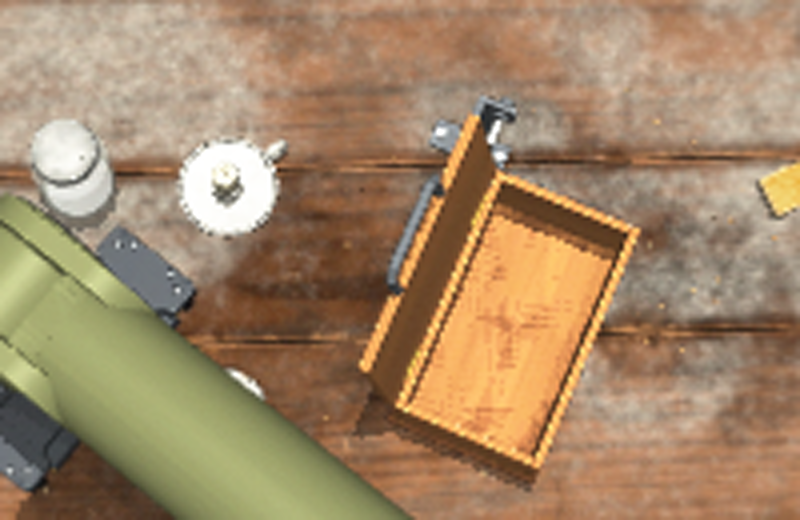

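```bash
python3 -m pendant '[0,0,-0.9,0,0,0,75, 0,0,-0.9,0,0,0,75, 0,0,-0.9,0,0,0,75, 0,0,-0.8,0,0,0,75, 0,0,-0.6,0,0,0,75, 0,0,-0.3,0,0,0,75, 0,0,0,0,0,0,75]'
python3 -m pendant '[0,0,0,0,0,0,40, 0,0,0,0,0,0,40, 0,0,0,0,0,0,40, 0,0,0,0,0,0,40]' 18
python3 - <<'E'
from h import *
snap('wrist','w9.png')
E
```

```text
time_s: 13.68
tool_pos: [0.4387, 0.3226, 0.042]
tool_rot: [-90.0, 0.0, 49.7]
force: [0.2, 0.1, 0.1]
grip_width: 0.0749
time_s: 14.18
tool_pos: [0.4382, 0.3235, 0.0423]
tool_rot: [-90.0, -0.0, 49.9]
force: [-0.0, 1.1, 1.7]
grip_width: 0.0474
```

View pics/w9.png

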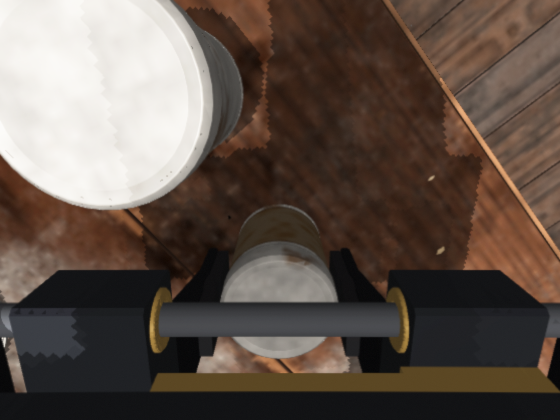

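```bash
python3 -m pendant '[0,0,0.5,0,0,0,40, 0,0,0.9,0,0,0,40, 0,0,0.95,0,0,0,40, 0,0,0.95,0,0,0,40, 0,0,0.95,0,0,0,40, 0,0,0.95,0,0,0,40, 0,0,0.95,0,0,0,40, 0,0,0.95,0,0,0,40, 0,0,0.5,0,0,0,40, 0,0,0,0,0,0,40]'
python3 -c "
from h import *
print(env.get_obs()['qpos'].round(0));snap('scene','s10.png')"
```

```text
time_s: 15.48
tool_pos: [0.4379, 0.3244, 0.348]
tool_rot: [-90.1, -0.2, 49.9]
force: [-0.7, -0.1, -1.6]
grip_width: 0.0479
[ 18.  11. -65.  85.  10.  91.  93.]
```

View pics/s10.png

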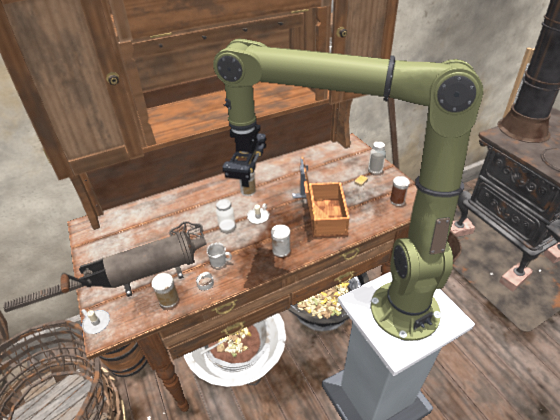

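Tin held at about (247,187), lid standing open. Crossing over the lid.

```bash
python3 -m pendant '[0.12,-0.889,0,0,0,0,40, 0.12,-0.889,0,0,0,0,40, 0.12,-0.889,0,0,0,0,40, 0.12,-0.889,0,0,0,0,40, 0.12,-0.889,0,0,0,0,40, 0.12,-0.889,0,0,0,0,40, 0.12,-0.889,0,0,0,0,40, 0.12,-0.889,0,0,0,0,40, 0.12,-0.889,0,0,0,0,40, 0.12,-0.889,0,0,0,0,40]'
python3 -m pendant '[0,0,0,0,0,0,40]'
python3 - <<'E'
from h import *
print(env.get_obs()['qpos'].round(0));snap('wrist','w11.png')
c=load('w11.png');q=np.load('box.npy');th=q[2]
R=np.array([[np.cos(th),-np.sin(th),0],[np.sin(th),np.cos(th),0],[0,0,1]])
for l in [[-.065,-.11,.09],[-.065,.11,.09],[.065,.11,.09],[.065,-.11,.09]]: print(np.round(proj(c,R@l+[q[0],q[1],0]),1))
E
```

```text
time_s: 16.77
tool_pos: [0.4852, -0.0332, 0.3446]
tool_rot: [-89.9, 0.1, 49.9]
force: [0.6, 1.0, -0.9]
grip_width: 0.0478
time_s: 16.9
tool_pos: [0.4851, -0.0358, 0.3441]
tool_rot: [-89.8, 0.1, 49.5]
force: [-0.7, 0.6, -0.5]
grip_width: 0.0476
[ 48.  -3. -44.  92.  -2.  90. 143.]
[172.2 155. ]
[366.5 100. ]
[388.8 211.6]
[209.7 257.9]
```

View pics/w11.png

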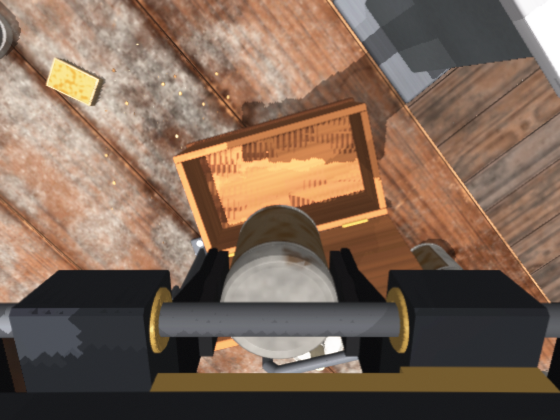

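```bash
python3 -m pendant '[0,0,-0.8,0,0,0,40, 0,0,-0.9,0,0,0,40, 0,0,-0.9,0,0,0,40, 0,0,-0.9,0,0,0,40, 0,0,-0.8,0,0,0,40, 0,0,-0.5,0,0,0,40, 0,0,0,0,0,0,40]'
python3 - <<'E'
from h import *
print(env.get_obs()['qpos'].round(0));snap('wrist','w12.png');snap('scene','s12.png');crop('s12.png',260,120,380,240,5,'s12c.png')
E
```

```text
time_s: 17.82
tool_pos: [0.4841, -0.0306, 0.1522]
tool_rot: [-89.8, 0.1, 50.0]
force: [-0.4, -0.2, -0.3]
grip_width: 0.0476
[ 46.   4. -46. 110.   3.  68. 138.]
```

View pics/w12.png

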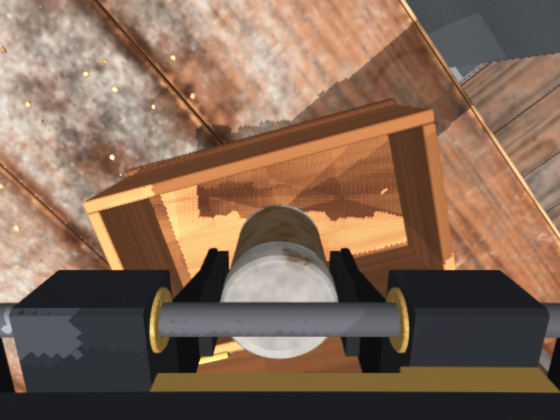

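View pics/s12c.png

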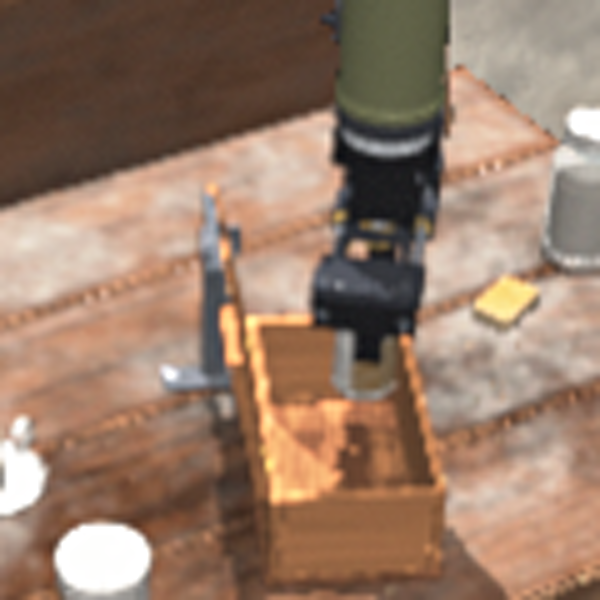

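```bash
python3 -m pendant '[0,0,-0.6,0,0,0,40, 0,0,-0.7,0,0,0,40, 0,0,-0.6,0,0,0,40, 0,0,-0.35,0,0,0,40, 0,0,-0.15,0,0,0,40, 0,0,-0.08,0,0,0,40,0,0,0,0,0,0,40]'
```

```text
time_s: 18.8
tool_pos: [0.4864, -0.0323, 0.0552]
tool_rot: [-90.0, -0.0, 49.9]
force: [0.2, -0.6, -0.5]
grip_width: 0.048
```

```bash
python3 -m pendant '[0,0,-0.06,0,0,0,40,0,0,0,0,0,0,40]'
python3 -m pendant '[0,0,-0.04,0,0,0,40,0,0,0,0,0,0,40]'
```

```text
time_s: 19.05
tool_pos: [0.486, -0.0323, 0.0524]
tool_rot: [-90.0, -0.0, 49.9]
force: [-0.4, 0.3, -0.7]
grip_width: 0.0476
time_s: 19.3
tool_pos: [0.4859, -0.0322, 0.0506]
tool_rot: [-90.0, 0.0, 49.9]
force: [-0.0, 0.3, -0.7]
grip_width: 0.0475
```

```bash
python3 -m pendant '[0,0,-0.03,0,0,0,40,0,0,0,0,0,0,40]'
python3 -m pendant '[0,0,0,0,0,0,52,0,0,0,0,0,0,58,0,0,0,0,0,0,64,0,0,0,0,0,0,64]'
```

```text
time_s: 19.55
tool_pos: [0.4861, -0.0322, 0.0502]
tool_rot: [-90.0, 0.0, 49.9]
force: [-2.3, 0.3, 6.4]
grip_width: 0.0473
time_s: 20.05
tool_pos: [0.4859, -0.0322, 0.0494]
tool_rot: [-90.0, -0.0, 49.9]
force: [-0.1, 0.5, 0.5]
grip_width: 0.0629
```

```bash
python3 -m pendant '[0,0,0.3,0,0,0,64,0,0,0.6,0,0,0,64,0,0,0.9,0,0,0,64,0,0,0.9,0,0,0,64,0,0,0.9,0,0,0,64,0,0,0.9,0,0,0,64,0,0,0.9,0,0,0,64,0.2,-0.9,0.7,0,0,0,64,0.2,-0.9,0,0,0,0,64,0.2,-0.9,0,0,0,0,64]'
python3 -m pendant '[0,-0.9,0,0,0,0,64,0,-0.9,0,0,0,0,64,0,0,0,0,0,0,64,0,0,0,0,0,0,64]'
python3 - <<'E'
from h import *
snap('top','t13.png');snap('scene','s13.png');crop('s13.png',180,120,430,280,3,'s13c.png');crop('t13.png',200,140,400,290,4,'t13c.png')
E
```

```text
time_s: 21.3
tool_pos: [0.5104, -0.1412, 0.295]
tool_rot: [-90.1, -0.0, 49.9]
force: [0.6, 0.3, -0.0]
grip_width: 0.0641
time_s: 21.8
tool_pos: [0.5099, -0.2116, 0.2939]
tool_rot: [-90.0, -0.1, 49.9]
force: [0.7, 0.6, 0.0]
grip_width: 0.0641
```

View pics/t13c.png

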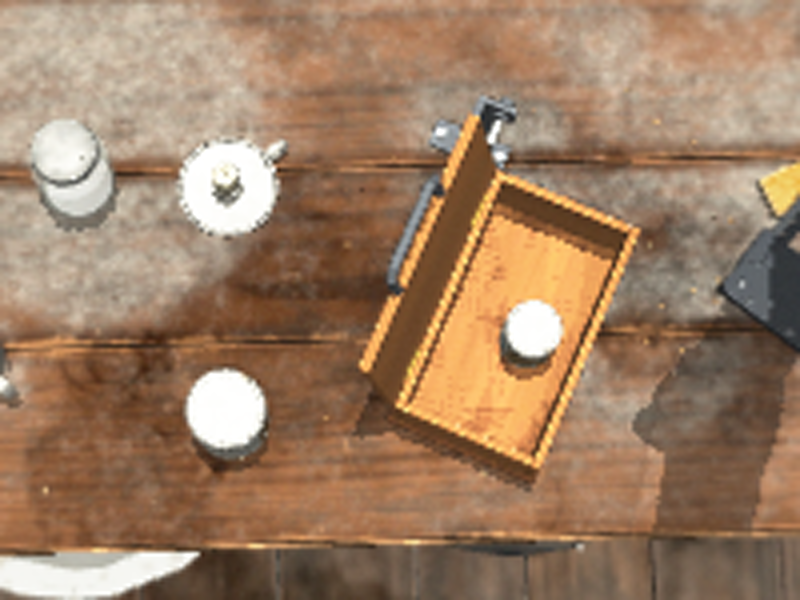

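View pics/s13c.png

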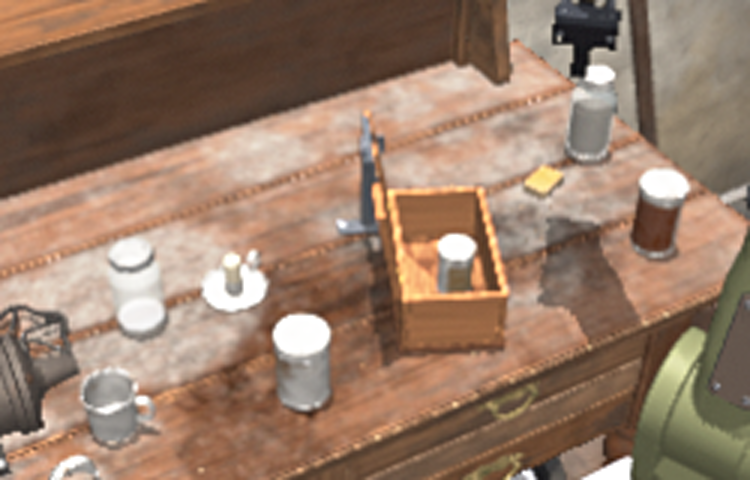

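Run:
```python
from h import *
c=load('t13.png');p=atz(c,303.5,199,.263);print(p,1000*np.array([.423,.906])@(p[:2]-[.523,.044]))
a=cv2.imread('pics/t8.png')[150:240,285:330].astype(int);b=cv2.imread('pics/t13.png')[150:240,285:330].astype(int);print(abs(a-b).max(), abs(a-b).mean())
print(env.sign_off())
```

```text
[0.52942328 0.07475235 0.263     ] 30.57867801347238
192 2.8812345679012346
the job is handed in; nothing more can be done
None
```

The lid is standing open in the stay, the small tin is upright in the box, and the job is handed in at about 22 s. The sign-off reports no verdict.

- **Lid:** I lifted it by the bar past its balance point and eased it back in 1–3 mm steps. The push against me rose to about 5 N at the ball, then dropped and turned into a pull of about 1.7 N. It then rose again to about 3.4 N as the bumper met the tab, well under the 12 N limit. I backed off and let go, and the lid stayed standing.
- **Tin:** I took the 49 mm tin to the left of the box, carried it over the lid and set it on the box floor. It touched the floor at about 6 N.
- **Last checks:** The final pictures show the tin upright in the box, the lid open, the gripper clear, and the other things in view where they were.
- **Readings that disagreed:**
  - A rough reading of the bar in the last top picture put it about 31 mm behind the hinge. By touch it was at about 37–38 mm, and the ball's middle at about 32 mm. I put this down to hand-picking pixels at that height and went by the felt click.
  - A pixel comparison of the lid area, before and after placing the tin, was not a clean match: mean difference 2.9 and maximum 192. By eye the lid is in the same place in both. I signed off in that same script, so neither difference was looked into first.

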